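# Open the reader's shutter and hold a jar over its window

### The job

The low round drum on the bench reads jars from below without contact. Open its shutter: pull up the sprung knob on the disc, swing the disc round counter-clockwise (seen from above) to its stop and let the knob drop fully home in the second hole, so that the opening lies over the window. Then take the middle-sized of the three screw-cap jars (the one with the ribbed cap), carry it over the bottle, cylinder and funnel in between and finish while still holding it: upright, centred over the window, hovering about a centimetre above the disc, at rest; the jar must never touch the reader, and the other jars and those things must not be disturbed.

Things in the scene. Friction and masses are not known exactly. Their poses are not given: they have to be found in the camera images.
- reader: the reader: a fixed white drum 168 mm across, its top 40 mm above the bench; the origin is the centre of its underside, z up. On it lies an aluminium disc 148 mm across and 5 mm thick (its top 46.5 mm above the bench), the shutter, with one round opening 50 mm across whose centre is 45 mm from the axis
- shutter_axis (a point): the point of the disc's vertical turning axis at the height of the disc's top (46.5 mm above the bench)
- window (a point): the centre of the reader's round window (47 mm across), at the height of the disc's top, 45 mm from the turning axis; a dark glass in a bright steel ring; it does not move. z up. The glass itself lies 6 mm lower; with the shutter shut it is covered by plain disc
- knob (a point): centre, half-way up, of the plunger's knob: an upright black knob 24 mm across and 26 mm tall, which turns freely about its own axis, standing on the disc 52 mm from the turning axis roughly on the side away from the window (143 degrees round from it while shut); while home its centre is 27.5 mm above the disc's top (74 mm above the bench) and its underside 14.5 mm above the disc. It is carried round with the disc. Only its narrower collar is below it
- plunger (a joint): lift of the sprung knob in m: 0 fully home, at most 0.014. Below about 0.007 its pin locks the disc; a spring pushes it down with 3 N at home and about 6 N at full lift. Let go between the two holes, the pin just rides at about 0.006; over a hole it drops home by itself
- shutter (a joint): angle of the disc in rad: 0 shut, 1.3 open; both ends are stops, with a hole for the plunger's pin at each (with 0.03 rad of play). It grows counter-clockwise seen from above and turns lightly (friction 0.05 N m); turned by swinging the lifted knob about the axis
- jar_center (a point): the centre, half-way up (24 mm above its underside), of the jar to carry: white, 40 mm across the body, 48 mm tall, with a ribbed flat cap from 38 mm up that is 38 mm across; about 0.1 kg; z is its upright axis
- jar_wide: another screw-cap jar, 47 mm across and 60 mm tall; origin at the centre of its underside. To be left alone
- jar_small: another screw-cap jar, 33 mm across and 44 mm tall; origin at the centre of its underside. To be left alone
- cylinder: a measuring cylinder 24 mm across on a foot 52 mm across, 142 mm tall, standing between the jars and the reader; origin at the centre of its underside. To be left alone
- dropper: a dropper bottle 33 mm across and 100 mm tall, standing between the jars and the reader; origin at the centre of its underside. To be left alone
- funnel1: a plastic funnel 67 mm across and 74 mm tall, mouth down, between the jars and the reader; origin at the centre of its underside. To be left alone

How it is judged:
By the outcome, as a careful person would: the job done as asked, in the order asked, and still so for the second after the job is handed in, while the arm keeps its last pose, push and grip.
It also fails if it takes over 54 s, if anything falls off the work surface, if the arm or the gripper's body presses on something with over 40 N, if the wrist force passes 120 N, or if a joint passes its speed limit or range.

### The arm

A 6-joint arm with a two-finger parallel gripper is mounted at the origin on a cart in front of the work surface, level with it; the furniture and walls round the work are solid. World frame = base frame: x ahead of the robot, y to its left, z up, the work surface at z = 0. Lengths are in m, angles in rad, forces in N, time in s.
With the tool pointing down it reaches from about 0.275 to 0.975 m from the base axis. Payload 8.4 kg.
Tool frame: the origin (TCP) lies at the very end of the fingers, on their centre line; the grasp point (between the pads) lies 19 mm behind it; z points along the fingers, y is the direction in which the jaws open and shut (so a half turn about z gives the same grasp; the last joint's range is limited). The gripper opens to 92 mm and grips with 3 to 60 N. Pads are 20 mm wide; open, the fingers measure 128 mm over their backs; the gripper's body (75 mm by 189 mm) begins 69 mm behind the grasp point.
Start: joints at [1.313, 0.353, 1.633, -0, 1.155, -0.002], TCP at [0.158, 0.605, 0.215] pointing down, gripper open.
Joint ranges: [-2.63, 2.63], [-0.92, 2.1], [0.06, 2.66], [-1.3, 4.44], [0, 2.69], [-3.02, 3.02]. Speed limits (rad/s): [2.22, 2.22, 2.79, 3.14, 3.14, 3.14].

### API

Orientations are given as [roll, pitch, yaw] about the fixed x, y, z axes, in that order (R = Rz(yaw) Ry(pitch) Rx(roll)).
In Python, from workcell import sensors, snapshot, camera_info, order, search_frame, trace, pinpoint gives the robot as it stands. The module is installed in compiled form; this text tells all that it offers.
- The arm moves only by the tool drive_tool, never from a script. Its argument "moves" is a list of rows, each an object with "gripper": the gripper's target within -1 to 1 (fully open at 1, half-way at 0, shut at -1); "dp": the shift along the tool's x, y, z in m, a list of three; "rot": the turn, a rotation vector about the tool's x, y, z in rad, a list of three. A call has 1 to 8 rows; each row is the pose to reach, as a shift and turn from the pose commanded when the call began, along the tool's axes at that moment; what a row does not reach only later rows make up. A row lasts 1/12 s, in which the tool goes at most 41.7 mm and 7.16 degrees, less where a joint would pass 70% of its speed; a pose out of reach is approached as far as the arm can. A call with a gripper value outside its range is refused whole. The fingers move at their own pace and stop on an object; the grip force is fixed at half the most. Time passes only in rows, so rows that repeat a pose let the fingers close. It gives the time, the measured TCP pose, the force and the opening at its end, in the units of the state.
- sensors.sense(): the state, without advancing time (a new reading comes with each control period).
- snapshot(name): name is "scene" or "side" or "wrist"; returns (picture, depth): 480x640x3 uint8, red, green, blue; 480x640 float32, m along the optical axis (not along the pixel's ray), 0 where there is no reading.
- camera_info(name): a dict with "fx", "fy", "cx", "cy" (pixels), "extrinsics" (4x4, takes a point from camera to world coordinates). Camera axes: x right, y down, z forward; pixel columns grow to the right and rows downward; lengths in m; the calibration is good to about 2 mm. A picture is of the moment at which its call begins: read the wrist's pose just before it. camera_info takes no time and is no camera call; for the wrist camera it gives the pose at the moment of the call.
- order.finish_job(): hands the job in, once; it reports no verdict.
Trained networks look in the newest picture that a camera, given by its name, has taken for a name from the list of things; names that differ only in an ending like _2 or _b are one class to them, and where a whole thing is asked for, a point or a joint stands for the part that bears it (a point fixed in the world has none). Each returns a list of dicts, best first, with "score" (0 to 1); they miss things now and then, are a little off and sometimes report something else, mostly with a low value. They report only what shows in the picture. A call takes as long as a camera call.
- search_frame(thing, camera): "uv" ([column, row] in pixels, amid what is visible of it).
- trace(thing, camera): "mask" (480x640 bool, what is visible of it) and "uv" ([column, row] in pixels, amid what is visible of it).
- pinpoint(thing, camera): "uv" ([column, row] in pixels: a listed point, or the origin of a listed thing).
The state is a dict: "clock": time; "joint_pos": joint angles; "qd": joint speeds; "joint_efforts": joint torques, N m; "tool_pos": TCP position; "orientation": TCP orientation; "wrist_force": force on the tool from outside, world axes, zero at the start; "moment": the same for the moment, N m; "grip_width": opening from 0.0 (shut) to 1.0 (fully open).
Only numpy, scipy, OpenCV 4.12 (cv2) and the standard library are available. Lean on these libraries where they do the work, as an engineer would, in place of code of your own. Each camera call takes 0.05 s, during which the arm holds its last target.

## Working session

There is one attempt and no reset: what is moved stays moved. The work goes in short steps, Python scripts to look and compute and a tool call to move; the robot and the scene stay as the last step left them, time stands still between calls to the robot, and variables do not carry over. Pictures are saved under pics/ and viewed, and the job is handed in when it is done.

Besides the shell and the picture viewer there is one more tool, called after "Request:" by a JSON object that holds its "op" and its "data". drive_tool: Moves the arm, as the interface text tells. Its arguments: {"type":"object","properties":{"moves":{"type":"array"}},"required":["moves"]}

```bash
mkdir -p pics; cat > h.py <<'E'
import numpy as np, cv2
from workcell import sensors, snapshot, camera_info, order, search_frame, trace, pinpoint
def px2w(cam,u,v,z=None,d=None):
    c=camera_info(cam);T=np.array(c['extrinsics'])
    r=np.array([(u-c['cx'])/c['fx'],(v-c['cy'])/c['fy'],1.])
    if d is not None: return T[:3,:3]@(r*d)+T[:3,3]
    w=T[:3,:3]@r;o=T[:3,3];return o+w*(z-o[2])/w[2]
def save(n,im): cv2.imwrite('pics/'+n+'.png',cv2.cvtColor(im,cv2.COLOR_RGB2BGR))
def st():
    s=sensors.sense();print('t',s['clock'],'p',np.round(s['tool_pos'],4),'o',np.round(s['orientation'],4),'F',np.round(s['wrist_force'],2),'g',round(float(s['grip_width']),3),'q',np.round(s['joint_pos'],3));return s
E
python3 - <<'E'
from h import *
np.set_printoptions(suppress=True,precision=4)
s=st()
for c in ['scene','side']:
    im,d=snapshot(c);save(c+'0',im);np.save(c+'0d.npy',d)
    print(c,np.array(camera_info(c)['extrinsics'])[:3].tolist())
    Z={'shutter_axis':.0465,'window':.0465,'knob':.074,'jar_center':.024,'jar_wide':0,'jar_small':0,'cylinder':0,'dropper':0,'funnel1':0,'reader':0}
    for n,z in Z.items():
        for r in pinpoint(n,c)[:2]: print(n,np.round(r['uv'],1),round(r['score'],2),px2w(c,*r['uv'],z=z))
st()
E
```

```text
t 0.0 p [0.158  0.6042 0.2139] o [-3.1403 -0.      2.8859] F [-0.48  0.15 -0.48] g 1.005 q [ 1.313  0.354  1.634  0.     1.155 -0.002]
scene [[0.6940584848643184, -0.36484013163549905, 0.6206242808141159, -0.021588013444885847], [-0.7199170541177208, -0.35353207546367427, 0.597272556550868, -0.6125629344208711], [0.001501591925074787, -0.8613400896083606, -0.5080265694382056, 0.5076485987574991]]
shutter_axis [254.3 218.8] 0.93 [0.5082 0.0947 0.0465]
window [277.3 223.5] 0.72 [0.528  0.0446 0.0465]
knob [252.2 195.6] 0.58 [0.5414 0.1397 0.074 ]
jar_center [364.  320.6] 0.88 [ 0.4375 -0.262   0.024 ]
jar_wide [435.7 340.5] 0.77 [ 0.5014 -0.3555  0.    ]
jar_small [412.9 295.5] 0.55 [ 0.5731 -0.2635  0.    ]
cylinder [375.7 261. ] 0.87 [ 0.6157 -0.146   0.    ]
dropper [310.5 312.1] 0.93 [ 0.4144 -0.1657  0.    ]
funnel1 [352.3 290.1] 0.82 [ 0.5105 -0.1758  0.    ]
reader [256.2 238.9] 0.83 [0.5064 0.0912 0.    ]
side [[0.8495432064226369, -0.23541841333836422, 0.4720746880339933, 0.04757663138227203], [-0.5273649046775115, -0.35738712634170816, 0.7708182011601019, -0.8413065716583439], [-0.012751381714316003, -0.9037989890381948, -0.4277672143560242, 0.507557085070686]]
shutter_axis [274.  220.7] 0.83 [0.5178 0.1061 0.0465]
window [286.5 228.9] 0.73 [0.5198 0.0535 0.0465]
knob [273.4 201.8] 0.58 [0.5373 0.1434 0.074 ]
jar_center [331.1 329.1] 0.9 [ 0.4199 -0.2704  0.024 ]
jar_wide [404.1 353.3] 0.59 [ 0.4974 -0.3547  0.    ]
jar_small [399.6 311.5] 0.65 [ 0.5652 -0.2628  0.    ]
cylinder [372.1 273.9] 0.61 [ 0.605  -0.1325  0.    ]
cylinder [294.  314.4] 0.24 [ 0.4085 -0.1718  0.    ]
dropper [294.5 313.2] 0.67 [ 0.4111 -0.1691  0.    ]
reader [273.5 242. ] 0.77 [0.5102 0.0988 0.    ]
reader [340.3 295.1] 0.59 [ 0.5097 -0.1633  0.    ]
t 1.1 p [0.1581 0.6047 0.2146] o [-3.1416 -0.      2.8858] F [-0.31  0.42 -0.3 ] g 0.999 q [ 1.313  0.353  1.633  0.     1.155 -0.002]
```

View pics/scene0.png

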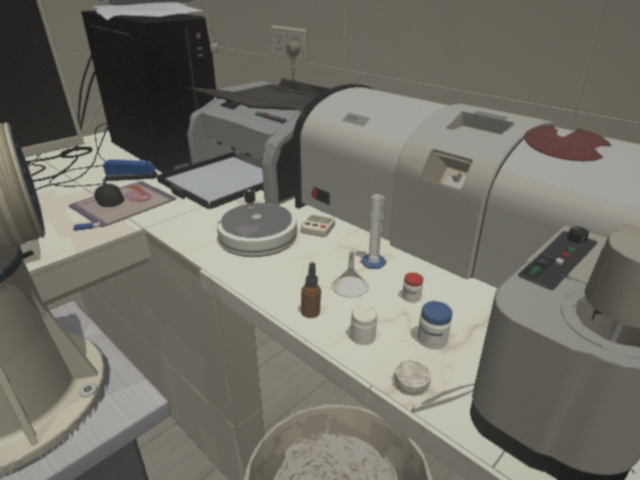

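View pics/side0.png

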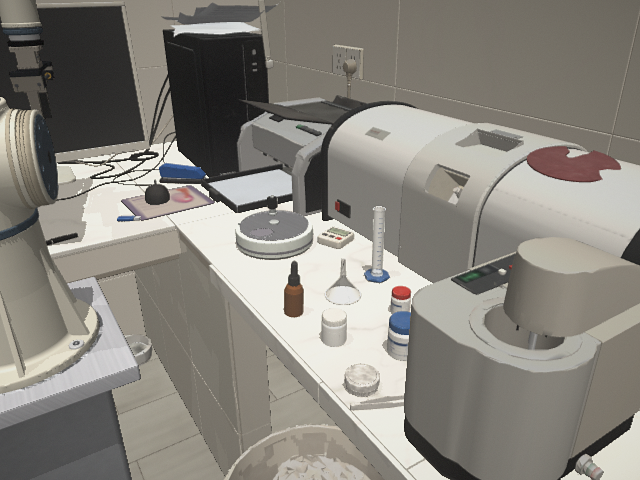

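```bash
python3 - <<'E'
from h import *
np.set_printoptions(suppress=True,precision=3,linewidth=220)
H=np.full((24,30),np.nan)
for cam in ['scene','side']:
    d=np.load(cam+'0d.npy');c=camera_info(cam);T=np.array(c['extrinsics'])
    v,u=np.mgrid[:480,:640];m=d>0
    P=np.stack([(u-c['cx'])/c['fx']*d,(v-c['cy'])/c['fy']*d,d],-1)[m]@T[:3,:3].T+T[:3,3]
    np.save(cam+'P.npy',P)
    # 4cm grid x .2...1.0, y -.5...0.7
    for x,y,z in P:
        i=int((x-.1)/.04);j=int((y+.5)/.04)
        if 0<=i<24 and 0<=j<30 and z<1: H[i,j]=np.nanmax([H[i,j],z])
print('cols y from -.5 step .04; rows x')
for i in range(24): print('%.2f'%(.1+.04*i),' '.join('%4d'%(h*1000) if h==h else '   .' for h in H[i]))
E
```

```text
cols y from -.5 step .04; rows x
0.10    .    .    .    .    .    .    .    .    2   14  351  375  375  317   13    3    2    .    .    .    3   13    2    3    3  346  487  485    2    .
0.14    .    .    .    .    .    .    .    .    2    2    2    2    3    2    3    2    1    .    .    .    2   12    3    3    2  346  487  431  323  279
0.18    .    .    .    .    .    .    .    .    .    .    .    .    .    .    .    .    .    .    .    .    3    3    3    2    2    2  486  486  346  346
0.22    .    .    .    .    .    .    .    .    .    .    .    .    .    .    .    .    .    .    . -771    3    2   10    2    3    3    3    2    6    7
0.26    .    .    .    .    .    .    .    .    . -356 -355    .    .    .    .    .    .    . -775 -772    3    3   11    4    5    4    3    3    2    8
0.30    .    .    .    .    .    .    .    .    . -358 -357    .    .    .    .    .    . -774 -772 -770    3    5    7    5    4    6    4    2    7   10
0.34    2    2   21   22    2    3    2    1    2    2    2    1    2    2    3    1    2    2    2    1    2    4    4   22   40   41   
[... 1952 characters left out ...]
  255  262 -777 -775 -777  206  206  207  207  208  208  209 -774 -775 -785    .
0.90    .    .    .    .  253    .    .    .    .    .    .    .    .    .    .  252    .    .    .  222  222  222  222  314  297    .    .    .    .    .
0.94    .  325  455  454  479  479  478  478  477  477  476  476  475  475  474  474  473  473  472  472  471  471  470  470  469  469  468  468  467  467
0.98    .  326  453  454  479  475  478  478  469  476  471  476  464  471  470  457  467  466  470  463  471  463  463  469  467  438  425  459  459  458
1.02    .    .    .    .    .    .    .    .    .    .    .    .    .    .    .    .    .    .    .    .    .    .    .    .    .    .    .    .    .    .
```

```bash
python3 - <<'E'
from h import *
P=np.vstack([np.load('sceneP.npy'),np.load('sideP.npy')])
x0,y0,s=.44,-.30,.02
H=np.full((13,32),np.nan)
i=((P[:,0]-x0)/s).astype(int);j=np.floor((P[:,1]-y0)/s).astype(int)
for a in range(13):
  for b in range(32):
    m=(i==a)&(j==b)&(P[:,2]<1)&(P[:,0]>x0)
    if m.any(): H[a,b]=P[m,2].max()
print('     ',' '.join('%4d'%((y0+s*b)*100) for b in range(32)))
for a in range(13): print('%.3f'%(x0+s*a),' '.join('%4d'%(h*1000) if h==h else '   .' for h in H[a]))
# knob & jar points
for lo,hi,c,r in [(.065,.1,(.54,.14),.05),(.04,.055,(.43,-.265),.04)]:
    m=(P[:,2]>lo)&(P[:,2]<hi)&(np.hypot(P[:,0]-c[0],P[:,1]-c[1])<r);print(m.sum(),P[m].mean(0),P[m].min(0),P[m].max(0))
E
```

```text
-30  -27  -26  -24  -21  -20  -18  -15  -13  -12   -9   -7   -6   -3   -1    0    2    4    6    8   10   12   14   16   18   20   22   24   26   27   30   32
0.440   47   49   47    1    2    2    1    1    1    0    1    1    1    2    2    1   41   45   46   44   43   43   45    1    1    2    1    2    2    2    2    2
0.460    2    1    2    1    1    1    4    2    1    1    1    1    1    1    2   38   43   47   41   42   44   44   46   46    1    1    2   44   45   42   53   54
0.480    2    2    2    1    1   17   28   23    2    1    1    2    1    2    2   42   44   45   42   43   43   44   43   47    .    1   51   50   50   50   50   52
0.500    1    2    1    1    1   26   75   72    8    1    1    1    1    2    2   42   43   43   43   54   52   44   43   48    .    .   49   40   40   39   39   40
0.520    1    1    1    2    1   22   37 -364    1    1    1    2    1    1    2   42   43   42   43   52   43   89   88   46    .    .   48   38   39   39   41   39
0.540   42   45   44    2    1    4   12    1    0    2    1    1    2    2    2   38   43   44   43   43   43 
[... 743 characters left out ...]
1  179  188  181  182    2    1    1    2    2    1    2   20   20   55   68   65    2  171  149  173  173  234  234  234  234  234  233  234
0.660  220  217  181  181  181  222  220  219  209  208  208  209  209  207  208  207  207  209  210  207  208  216  208  182  182  230  229  230  229  229  230  229
0.680  237  238  237  237  237  237  238  237  226  227  227  227  228  230  228  228  230  227  227  228  227  234  233  190  192  224  225  225  225  225  225  224
262 [0.53217869 0.13824975 0.07825442] [0.52065254 0.12961238 0.06504514] [0.54633255 0.15341604 0.0890028 ]
766 [ 0.42534881 -0.27056846  0.04651828] [ 0.40722441 -0.28804613  0.04000924] [ 0.44696392 -0.24924433  0.04954152]
```

Request:
{"op": "drive_tool", "data": {"moves": [{"gripper": 1, "dp": [-0.03, -0.025, 0], "rot": [0, 0, 0]}, {"gripper": 1, "dp": [-0.062, -0.052, 0], "rot": [0, 0, 0]}, {"gripper": 1, "dp": [-0.094, -0.079, 0], "rot": [0, 0, 0]}, {"gripper": 1, "dp": [-0.126, -0.106, 0], "rot": [0, 0, 0]}, {"gripper": 1, "dp": [-0.158, -0.133, 0], "rot": [0, 0, 0]}, {"gripper": 1, "dp": [-0.19, -0.16, 0], "rot": [0, 0, 0]}, {"gripper": 1, "dp": [-0.222, -0.187, 0], "rot": [0, 0, 0]}, {"gripper": 1, "dp": [-0.254, -0.214, 0], "rot": [0, 0, 0]}]}}

```text
clock: 1.77
tool_pos: [0.3497, 0.3328, 0.2148]
orientation: [3.141, 0.0, 2.886]
wrist_force: [1.3, 0.8, -0.3]
grip_width: 0.997
```

Request:
{"op": "drive_tool", "data": {"moves": [{"gripper": 1, "dp": [-0.032, -0.027, 0], "rot": [0, 0, -0.1]}, {"gripper": 1, "dp": [-0.064, -0.054, 0], "rot": [0, 0, -0.2]}, {"gripper": 1, "dp": [-0.096, -0.081, 0], "rot": [0, 0, -0.3]}, {"gripper": 1, "dp": [-0.128, -0.108, 0], "rot": [0, 0, -0.35]}, {"gripper": 1, "dp": [-0.16, -0.135, 0], "rot": [0, 0, -0.35]}, {"gripper": 1, "dp": [-0.18, -0.152, 0], "rot": [0, 0, -0.35]}, {"gripper": 1, "dp": [-0.195, -0.165, 0], "rot": [0, 0, -0.35]}, {"gripper": 1, "dp": [-0.2, -0.168, 0], "rot": [0, 0, -0.35]}]}}

```text
clock: 2.43
tool_pos: [0.5014, 0.1188, 0.2147]
orientation: [-3.141, 0.001, -3.05]
wrist_force: [0.2, 0.3, 0.0]
grip_width: 1.0
```

```bash
cat > look.py <<'E'
from h import *
import sys
np.set_printoptions(suppress=True,precision=4)
n=sys.argv[1];names=sys.argv[2].split(',')
Z={'shutter_axis':.0465,'window':.0465,'knob':.074,'jar_center':.024,'jar_wide':0,'jar_small':0,'cylinder':0,'dropper':0,'funnel1':0,'reader':0}
st()
im,d=snapshot('wrist');save(n,im);np.save(n+'.npy',d)
print(np.array(camera_info('wrist')['extrinsics'])[:3].tolist())
for k in names:
    for r in pinpoint(k,'wrist')[:2]: print(k,np.round(r['uv'],1),round(r['score'],2),px2w('wrist',*r['uv'],z=Z[k]))
st()
E
python3 look.py w1 shutter_axis,window,knob
```

```text
t 2.4333 p [0.5014 0.1188 0.2147] o [-3.141   0.0007 -3.05  ] F [0.23 0.31 0.03] g 1.0 q [ 0.23   0.182  1.865 -0.001  1.094 -1.432]
[[-0.09166388463349279, 0.9645402523696505, 0.247507239919539, 0.4324281816088852], [0.9957899810045674, 0.08873377316655671, 0.022991981875191227, 0.11280177606904025], [0.00021444071627447795, 0.24857276411207355, -0.9686132019319488, 0.38468170997074896]]
shutter_axis [288.5 230.2] 0.94 [0.5127 0.0987 0.0465]
window [234.9 239.4] 0.56 [0.5237 0.0567 0.0465]
knob [347.9 272.5] 0.86 [0.5338 0.1488 0.074 ]
t 2.6333 p [0.4993 0.1221 0.2145] o [ 3.1413 -0.0005 -3.0474] F [-1.16 -0.03  0.34] g 1.001 q [ 0.237  0.18   1.867  0.     1.094 -1.429]
```

View pics/w1.png

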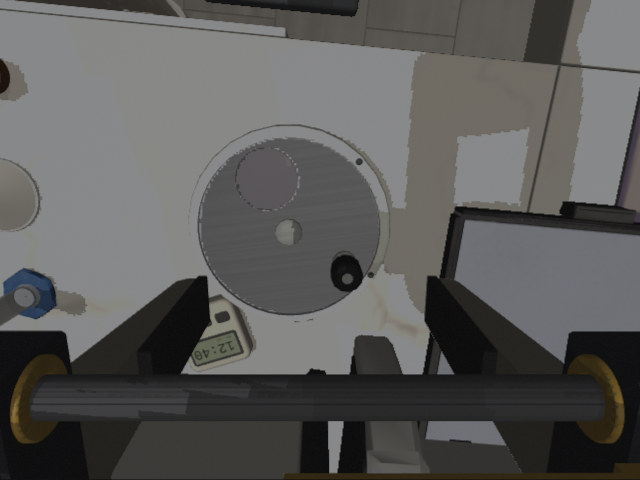

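```bash
cat > look2.py <<'E'
from h import *
import sys
from scipy.optimize import least_squares
np.set_printoptions(suppress=True,precision=4)
n=sys.argv[1]
st();ci=camera_info('wrist')
im,d=snapshot('wrist');save(n,im)
for k,z in [('shutter_axis',.0465),('window',.0465),('knob',.074)]:
    for r in pinpoint(k,'wrist')[:1]: print(k,np.round(r['uv'],1),round(r['score'],2),px2w('wrist',*r['uv'],z=z))
T=np.array(ci['extrinsics']);v,u=np.mgrid[:480,:640]
P=np.stack([(u-ci['cx'])/ci['fx']*d,(v-ci['cy'])/ci['fy']*d,d],-1)@T[:3,:3].T+T[:3,3]
np.save('P.npy',P);np.save('D.npy',d)
near=(np.hypot(P[...,0]-.515,P[...,1]-.1)<.12)&(d>0)
print('heights',np.histogram(P[near][:,2],bins=np.arange(-.004,.1,.004)))
# drum mask (z>.03) edge circle
m=((P[...,2]>.032)&(P[...,2]<.056)&near).astype(np.uint8)
cs,_=cv2.findContours(m,cv2.RETR_EXTERNAL,cv2.CHAIN_APPROX_NONE)
c=max(cs,key=cv2.contourArea)[:,0]
Q=np.array([px2w('wrist',a,b,z=.04) for a,b in c])
f=least_squares(lambda p:np.hypot(Q[:,0]-p[0],Q[:,1]-p[1])-.084,[.51,.1],loss='soft_l1',f_scale=.001)
print('drum centre',f.x,'resid',np.median(np.abs(f.fun)))
k=(P[...,2]>.08)&(P[...,2]<.095)&(np.hypot(P[...,0]-.53,P[...,1]-.14)<.035)
print('knob top',k.sum(),P[k].mean(0),np.median(P[k],0),P[k].min(0),P[k].max(0))
st()
E
python3 look2.py w2
```

```text
t 2.6333 p [0.4993 0.1221 0.2145] o [ 3.1413 -0.0005 -3.0474] F [-1.16 -0.03  0.34] g 1.001 q [ 0.237  0.18   1.867  0.     1.094 -1.429]
shutter_axis [284.6 231.1] 0.91 [0.5127 0.0973 0.0465]
window [227.3 240.3] 0.56 [0.5249 0.0515 0.0465]
knob [342.9 274.2] 0.79 [0.5356 0.1455 0.074 ]
heights (array([15602,  5390,    61,    63,   173,   613,     4,     0,     6,
          54,  5665, 23384,   201,   423,   206,     0,     1,    34,
          48,    45,    47,    83,   663,    33,     0]), array([-0.004,  0.   ,  0.004,  0.008,  0.012,  0.016,  0.02 ,  0.024,
        0.028,  0.032,  0.036,  0.04 ,  0.044,  0.048,  0.052,  0.056,
        0.06 ,  0.064,  0.068,  0.072,  0.076,  0.08 ,  0.084,  0.088,
        0.092,  0.096]))
drum centre [0.5141 0.097 ] resid 0.0015591762248166052
knob top 779 [0.5346 0.1432 0.0862] [0.5344 0.1431 0.0866] [0.5242 0.132  0.0801] [0.5474 0.1552 0.0891]
t 2.8333 p [0.4994 0.1224 0.2146] o [ 3.1415 -0.0001 -3.0459] F [ 0.29 -1.25 -0.17] g 1.0 q [ 0.237  0.18   1.867  0.     1.094 -1.429]
```

Request:
{"op": "drive_tool", "data": {"moves": [{"gripper": 0.2, "dp": [-0.018, 0.009, 0.01], "rot": [0, 0, 0]}, {"gripper": 0.2, "dp": [-0.0365, 0.0187, 0.03], "rot": [0, 0, 0]}, {"gripper": 0.2, "dp": [-0.0365, 0.0187, 0.06], "rot": [0, 0, 0]}, {"gripper": 0.2, "dp": [-0.0365, 0.0187, 0.09], "rot": [0, 0, 0]}, {"gripper": 0.2, "dp": [-0.0365, 0.0187, 0.1], "rot": [0, 0, 0]}, {"gripper": 0.2, "dp": [-0.0365, 0.0187, 0.1], "rot": [0, 0, 0]}, {"gripper": 0.2, "dp": [-0.0365, 0.0187, 0.1], "rot": [0, 0, 0]}]}}

```text
clock: 3.42
tool_pos: [0.5343, 0.1438, 0.115]
orientation: [-3.141, -0.001, -3.047]
wrist_force: [-0.6, 0.6, -0.3]
grip_width: 0.599
```

```bash
python3 look.py w3 shutter_axis,window,knob
```

```text
t 3.4167 p [0.5343 0.1438 0.115 ] o [-3.1415 -0.0006 -3.0468] F [-0.6   0.56 -0.26] g 0.599 q [ 0.26   0.361  1.875  0.     0.906 -1.405]
[[-0.09461737830506077, 0.9641073133464906, 0.24808192210333785, 0.4661564645147112], [0.9955134181225189, 0.09144073485711514, 0.02432337038338055, 0.13678045837746775], [0.0007655460099578142, 0.24927029578471704, -0.968433649548953, 0.28589365445364956]]
shutter_axis [236.8 206.7] 0.69 [0.5137 0.096  0.0465]
window [158.5 218.7] 0.62 [0.525  0.0519 0.0465]
knob [318.5 271. ] 0.6 [0.5382 0.1445 0.074 ]
t 3.6167 p [0.5355 0.1437 0.1163] o [ 3.1411  0.0028 -3.0474] F [-0.58 -0.7   0.38] g 0.6 q [ 0.26   0.359  1.874 -0.     0.906 -1.405]
```

View pics/w3.png

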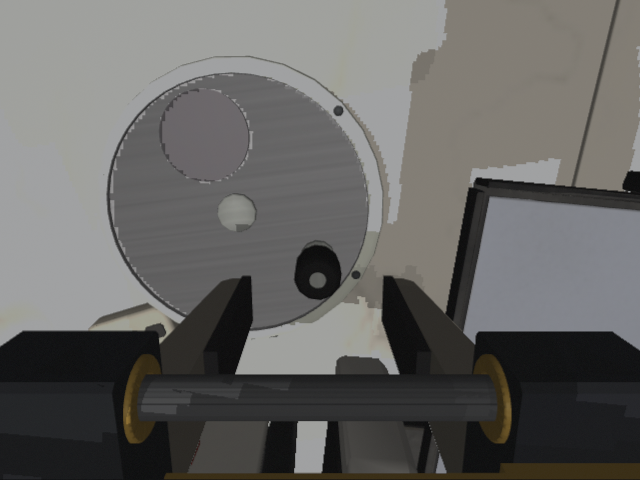

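```bash
python3 - <<'E'
from h import *
for n,u,v,z in [('open',207,135,.0465),('dot1',338,110,.04),('dot2',356,275,.04),('knobtop',317,279,.087),('hub',237,212,.0465)]:
    p=px2w('wrist',u,v,z=z);print(n,p,np.degrees(np.arctan2(p[1]-.097,p[0]-.5135)),np.hypot(p[1]-.097,p[0]-.5135))
E
```

```text
open [0.47585784 0.07795308 0.0465    ] -153.16059937472218 0.04218669630939241
dot1 [0.45596151 0.14758572 0.04      ] 138.6792530487321 0.0766132711391035
dot2 [0.55012931 0.16863514 0.04      ] 62.91790690384082 0.0804568182176856
knobtop [0.53799495 0.14370441 0.087     ] 62.32445046647522 0.052738077345577596
hub [0.5167746  0.09618104 0.0465    ] -14.041329333791207 0.0033754573734621784
```

Request:
{"op": "drive_tool", "data": {"moves": [{"gripper": 0.2, "dp": [-0.001, 0, 0.02], "rot": [0, 0, 0]}, {"gripper": 0.2, "dp": [-0.001, 0, 0.04], "rot": [0, 0, 0]}, {"gripper": 0.2, "dp": [-0.001, 0, 0.0565], "rot": [0, 0, 0]}, {"gripper": 0.2, "dp": [-0.001, 0, 0.0565], "rot": [0, 0, 0]}, {"gripper": -1, "dp": [-0.001, 0, 0.0565], "rot": [0, 0, 0]}, {"gripper": -1, "dp": [-0.001, 0, 0.0565], "rot": [0, 0, 0]}, {"gripper": -1, "dp": [-0.001, 0, 0.0565], "rot": [0, 0, 0]}, {"gripper": -1, "dp": [-0.001, 0, 0.0565], "rot": [0, 0, 0]}]}}

```text
clock: 4.28
tool_pos: [0.5363, 0.1437, 0.0593]
orientation: [3.141, 0.002, -3.047]
wrist_force: [0.5, 0.9, -0.4]
grip_width: 0.332
```

Request:
{"op": "drive_tool", "data": {"moves": [{"gripper": -1, "dp": [0, 0, 0], "rot": [0, 0, 0]}, {"gripper": -1, "dp": [0, 0, 0], "rot": [0, 0, 0]}, {"gripper": -1, "dp": [0, 0, 0], "rot": [0, 0, 0]}]}}

```text
clock: 4.53
tool_pos: [0.5361, 0.144, 0.059]
orientation: [3.141, 0.001, -3.048]
wrist_force: [-1.4, 2.1, 6.9]
grip_width: 0.256
```

```bash
python3 -c "
from h import *
st()"
```

```text
t 4.5333 p [0.5361 0.144  0.059 ] o [ 3.1409e+00  1.5000e-03 -3.0475e+00] F [-1.38  2.09  6.88] g 0.256 q [ 2.590e-01  4.430e-01  1.906e+00  1.000e-03  7.910e-01 -1.406e+00]
```

Request:
{"op": "drive_tool", "data": {"moves": [{"gripper": -1, "dp": [0, 0, -0.004], "rot": [0, 0, 0]}, {"gripper": -1, "dp": [0, 0, -0.008], "rot": [0, 0, 0]}, {"gripper": -1, "dp": [0, 0, -0.011], "rot": [0, 0, 0]}, {"gripper": -1, "dp": [0, 0, -0.011], "rot": [0, 0, 0]}, {"gripper": -1, "dp": [0, 0, -0.011], "rot": [0, 0, 0]}]}}

```text
clock: 4.95
tool_pos: [0.5359, 0.144, 0.0693]
orientation: [3.141, 0.001, -3.048]
wrist_force: [3.7, 4.3, -6.0]
grip_width: 0.251
```

```bash
python3 look.py w4 shutter_axis,knob
```

```text
t 4.95 p [0.5359 0.144  0.0693] o [ 3.141   0.0011 -3.0475] F [ 3.71  4.28 -6.04] g 0.251 q [ 0.259  0.428  1.901  0.001  0.812 -1.406]
[[-0.09411057688311723, 0.964239099190415, 0.24776230324886403, 0.4670033042974761], [0.9955611123799235, 0.09086778265341801, 0.024517699575987092, 0.1368389628390305], [0.0011273134320429698, 0.24896988907919437, -0.9685105696358288, 0.23920638674924322]]
shutter_axis [219.3 224.9] 0.81 [0.5139 0.0965 0.0465]
knob [319.2 314.8] 0.86 [0.5416 0.1451 0.074 ]
t 5.1 p [0.5359 0.144  0.0691] o [ 3.141   0.001  -3.0476] F [ 1.05  5.34 -5.15] g 0.251 q [ 0.259  0.428  1.901  0.001  0.812 -1.406]
```

View pics/w4.png

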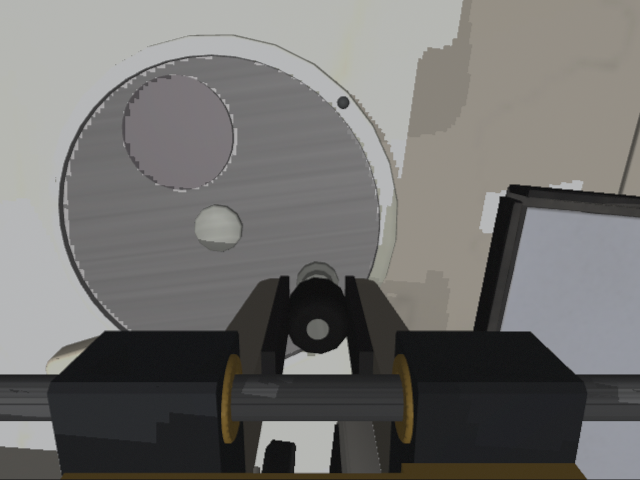

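```bash
python3 - <<'E'
import numpy as np
ya=-3.0475;X=np.array([np.cos(ya),np.sin(ya)]);Y=np.array([np.sin(ya),-np.cos(ya)])
a0=np.radians(63.7);r=lambda f:.052*np.array([np.cos(a0+f),np.sin(a0+f)])
for base,fs in [(0,[.05,.14,.24,.34,.44,.54,.64,.64]),(.64,[.74,.84,.94,1.04,1.14,1.22,1.28,1.28]),(1.28,[1.3,1.31])]:
    for f in fs:
        d=r(f)-r(base);print(f,np.round([d@X,d@Y],4))
E
```

```text
0.05 [0.0022 0.0013]
0.14 [0.0064 0.0034]
0.24 [0.0113 0.0052]
0.34 [0.0163 0.0066]
0.44 [0.0214 0.0074]
0.54 [0.0266 0.0077]
0.64 [0.0318 0.0076]
0.64 [0.0318 0.0076]
0.74 [ 0.0051 -0.0007]
0.84 [ 0.0102 -0.0019]
0.94 [ 0.0151 -0.0036]
1.04 [ 0.0198 -0.0058]
1.14 [ 0.0243 -0.0085]
1.22 [ 0.0277 -0.0109]
1.28 [ 0.03   -0.0129]
1.28 [ 0.03   -0.0129]
1.3 [ 0.0008 -0.0007]
1.31 [ 0.0011 -0.0011]
```

Request:
{"op": "drive_tool", "data": {"moves": [{"gripper": -1, "dp": [0.0022, 0.0013, 0], "rot": [0, 0, 0]}, {"gripper": -1, "dp": [0.0064, 0.0034, 0], "rot": [0, 0, 0]}, {"gripper": -1, "dp": [0.0113, 0.0052, 0], "rot": [0, 0, 0]}, {"gripper": -1, "dp": [0.0163, 0.0066, 0], "rot": [0, 0, 0]}, {"gripper": -1, "dp": [0.0214, 0.0074, 0], "rot": [0, 0, 0]}, {"gripper": -1, "dp": [0.0266, 0.0077, 0], "rot": [0, 0, 0]}, {"gripper": -1, "dp": [0.0318, 0.0076, 0], "rot": [0, 0, 0]}, {"gripper": -1, "dp": [0.0318, 0.0076, 0], "rot": [0, 0, 0]}]}}

```text
clock: 5.77
tool_pos: [0.501, 0.1472, 0.0687]
orientation: [-3.14, -0.003, -3.047]
wrist_force: [-1.3, -1.4, -5.8]
grip_width: 0.253
```

```bash
python3 look.py w5 shutter_axis,knob
```

```text
t 5.7667 p [0.501  0.1472 0.0687] o [-3.1405 -0.0026 -3.047 ] F [-1.33 -1.41 -5.8 ] g 0.253 q [ 0.283  0.39   1.968 -0.001  0.786 -1.381]
[[-0.09449200364790826, 0.9650373737929642, 0.24448748113017987, 0.43312500071002696], [0.9955255332092711, 0.09170104713766132, 0.022799795662480762, 0.14051021276431638], [-0.0004171031025500549, 0.24554792839002487, -0.9693843617927653, 0.2390174226385461]]
shutter_axis [209.6 295. ] 0.77 [0.5146 0.0968 0.0465]
knob [318.2 314.2] 0.95 [0.5077 0.1482 0.074 ]
t 5.9167 p [0.5023 0.1475 0.0689] o [-3.1409 -0.0015 -3.0473] F [-0.08 -2.21 -5.56] g 0.253 q [ 0.283  0.39   1.966 -0.001  0.786 -1.382]
```

View pics/w5.png

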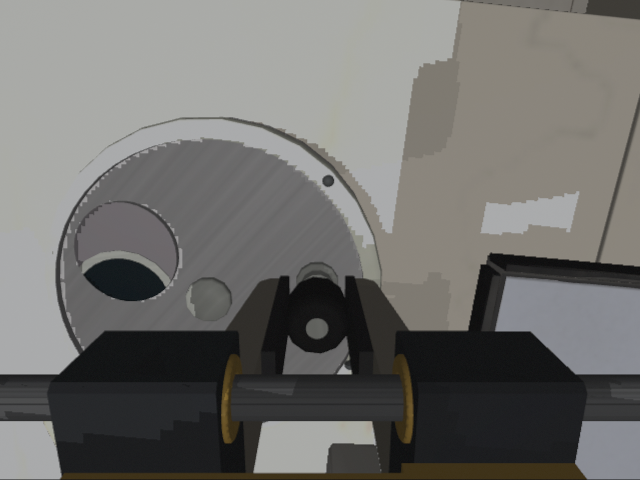

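Swings well; the window now shows partly at (125,270). Continue.

Request:
{"op": "drive_tool", "data": {"moves": [{"gripper": -1, "dp": [0.0051, -0.0007, 0], "rot": [0, 0, 0]}, {"gripper": -1, "dp": [0.0102, -0.0019, 0], "rot": [0, 0, 0]}, {"gripper": -1, "dp": [0.0151, -0.0036, 0], "rot": [0, 0, 0]}, {"gripper": -1, "dp": [0.0198, -0.0058, 0], "rot": [0, 0, 0]}, {"gripper": -1, "dp": [0.0243, -0.0085, 0], "rot": [0, 0, 0]}, {"gripper": -1, "dp": [0.0277, -0.0109, 0], "rot": [0, 0, 0]}, {"gripper": -1, "dp": [0.03, -0.0129, 0], "rot": [0, 0, 0]}, {"gripper": -1, "dp": [0.03, -0.0129, 0], "rot": [0, 0, 0]}]}}

```text
clock: 6.58
tool_pos: [0.4754, 0.1318, 0.0696]
orientation: [-3.141, 0.003, -3.047]
wrist_force: [4.3, -5.1, -5.2]
grip_width: 0.254
```

```bash
python3 look.py w6 shutter_axis,knob,window
```

```text
t 6.5833 p [0.4754 0.1318 0.0696] o [-3.1411  0.0029 -3.047 ] F [ 4.31 -5.08 -5.17] g 0.254 q [ 0.268  0.349  2.033 -0.001  0.757 -1.396]
[[-0.09449171165161904, 0.9637778562211352, 0.24940641588968604, 0.4062654298593552], [0.9955256473663059, 0.09148919334088945, 0.0236307625295884, 0.12490392910758039], [-4.3186152152337654e-05, 0.2505233948349438, -0.9681105447082633, 0.23946628449464677]]
shutter_axis [318.3 313.8] 0.52 [0.4934 0.1339 0.0465]
knob [315.8 312.7] 0.56 [0.4806 0.1316 0.074 ]
t 6.7833 p [0.4755 0.1319 0.0695] o [-3.1409  0.0025 -3.047 ] F [ 5.02 -5.26 -4.91] g 0.253 q [ 0.268  0.35   2.032 -0.002  0.757 -1.396]
```

View pics/w6.png

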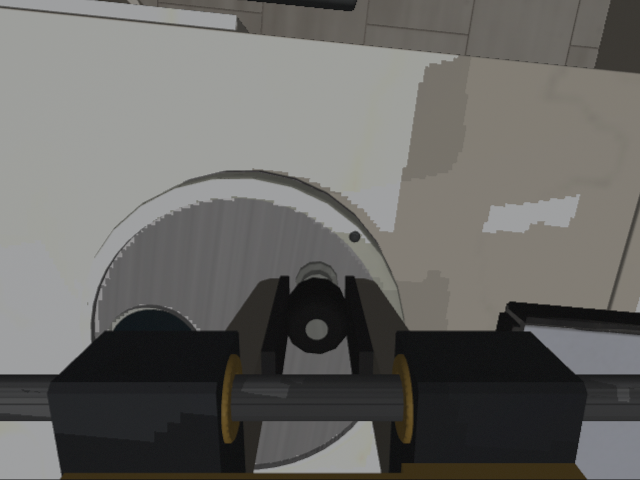

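Request:
{"op": "drive_tool", "data": {"moves": [{"gripper": -1, "dp": [0.0008, -0.0014, 0], "rot": [0, 0, 0]}, {"gripper": -1, "dp": [0.0016, -0.0028, 0], "rot": [0, 0, 0]}, {"gripper": -1, "dp": [0.0016, -0.0028, 0], "rot": [0, 0, 0]}, {"gripper": -1, "dp": [0.0016, -0.0028, 0], "rot": [0, 0, 0]}]}}

```text
clock: 7.12
tool_pos: [0.4744, 0.1304, 0.0697]
orientation: [3.14, 0.003, -3.048]
wrist_force: [5.6, 2.2, -5.0]
grip_width: 0.254
```

```bash
python3 look.py w7 knob
```

```text
t 7.1167 p [0.4744 0.1304 0.0697] o [ 3.14    0.0032 -3.048 ] F [ 5.58  2.23 -4.98] g 0.254 q [ 0.264  0.347  2.036  0.001  0.755 -1.401]
[[-0.0936546160429735, 0.9637783703530072, 0.24971997463867884, 0.40517088669269063], [0.9956026466342317, 0.09014532826399545, 0.02547920342332619, 0.12310518667924084], [0.00204521606534576, 0.2510081126813946, -0.9679828223989142, 0.23950680706403216]]
knob [317.1 314.5] 0.72 [0.4803 0.1306 0.074 ]
t 7.2167 p [0.4744 0.1304 0.0696] o [ 3.1401  0.0031 -3.0479] F [ 3.69  3.07 -4.82] g 0.249 q [ 0.264  0.347  2.036  0.001  0.755 -1.401]
```

View pics/w7.png

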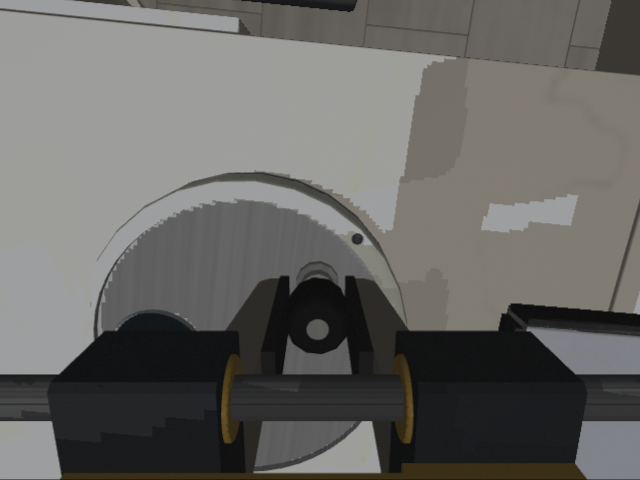

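Request:
{"op": "drive_tool", "data": {"moves": [{"gripper": -1, "dp": [0, 0, 0.004], "rot": [0, 0, 0]}, {"gripper": -1, "dp": [0, 0, 0.008], "rot": [0, 0, 0]}, {"gripper": -1, "dp": [0, 0, 0.0105], "rot": [0, 0, 0]}, {"gripper": -1, "dp": [0, 0, 0.0105], "rot": [0, 0, 0]}, {"gripper": -1, "dp": [0, 0, 0.0105], "rot": [0, 0, 0]}]}}

```text
clock: 7.63
tool_pos: [0.4744, 0.1304, 0.0591]
orientation: [3.14, 0.003, -3.048]
wrist_force: [4.2, 4.1, -1.4]
grip_width: 0.255
```

```bash
python3 look.py w8 knob
```

```text
t 7.6333 p [0.4744 0.1304 0.0591] o [ 3.1403  0.0029 -3.0478] F [ 4.17  4.13 -1.41] g 0.255 q [ 0.265  0.366  2.042  0.001  0.731 -1.401]
[[-0.09383058363668954, 0.9638137252912472, 0.2495173831912429, 0.40521946034799405], [0.9955864988340375, 0.0903754046962628, 0.025294457206452715, 0.12310851867729758], [0.0018289105447101379, 0.2507895316120553, -0.9680399092599564, 0.22897107694973629]]
knob [316.9 316. ] 0.82 [0.4762 0.1301 0.074 ]
t 7.7333 p [0.4744 0.1303 0.0591] o [ 3.1403  0.0029 -3.0478] F [ 4.73  5.03 -1.29] g 0.248 q [ 0.265  0.366  2.042  0.001  0.731 -1.401]
```

View pics/w8.png

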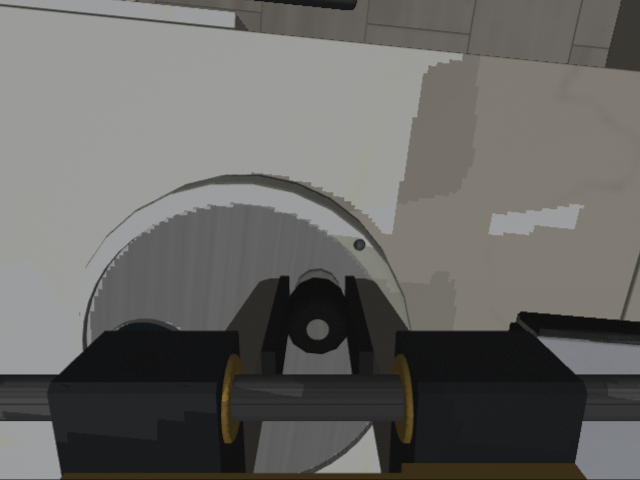

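Request:
{"op": "drive_tool", "data": {"moves": [{"gripper": 0.3, "dp": [0, 0, 0], "rot": [0, 0, 0]}, {"gripper": 0.3, "dp": [0, 0, 0], "rot": [0, 0, 0]}, {"gripper": 0.3, "dp": [0, 0, 0], "rot": [0, 0, 0]}, {"gripper": 0.3, "dp": [0, 0, 0], "rot": [0, 0, 0]}, {"gripper": 0.3, "dp": [0, 0, -0.03], "rot": [0, 0, 0]}, {"gripper": 0.3, "dp": [0, 0, -0.07], "rot": [0, 0, 0]}, {"gripper": 0.3, "dp": [0, 0, -0.11], "rot": [0, 0, 0]}, {"gripper": 0.3, "dp": [0, 0, -0.14], "rot": [0, 0, 0]}]}}

```text
clock: 8.4
tool_pos: [0.4732, 0.1294, 0.2013]
orientation: [3.141, 0.001, -3.047]
wrist_force: [0.8, 1.3, -0.1]
grip_width: 0.652
```

Request:
{"op": "drive_tool", "data": {"moves": [{"gripper": 0.3, "dp": [0.015, -0.015, 0], "rot": [0, 0, 0]}, {"gripper": 0.3, "dp": [0.03, -0.03, 0], "rot": [0, 0, 0]}, {"gripper": 0.3, "dp": [0.03, -0.03, 0], "rot": [0, 0, 0]}, {"gripper": 0.3, "dp": [0.03, -0.03, 0], "rot": [0, 0, 0]}]}}

```text
clock: 8.73
tool_pos: [0.4455, 0.0963, 0.1987]
orientation: [3.142, -0.0, -3.049]
wrist_force: [-0.0, 0.9, 0.2]
grip_width: 0.653
```

```bash
sed -i 's/(np.hypot(P\[...,0\]-.53,P\[...,1\]-.14)<.035)/(np.hypot(P[...,0]-.475,P[...,1]-.13)<.035)/' look2.py; python3 look2.py w9
```

```text
t 8.7333 p [0.4455 0.0963 0.1987] o [ 3.1415 -0.0001 -3.0486] F [-0.01  0.88  0.17] g 0.653 q [ 0.21   0.105  1.998  0.     1.039 -1.454]
shutter_axis [ 20.8 262. ] 0.42 [ 0.5002 -0.1314  0.0465]
window [251.7 314.7] 0.66 [0.528  0.0516 0.0465]
knob [360.5 276.4] 0.58 [0.4777 0.1316 0.074 ]
heights (array([11616,  3723,    30,    43,   131,   284,    96,    92,    97,
         150,  3277, 20074,   103,   447,   185,     0,     0,    38,
          56,    51,    53,    86,   745,    35,     0]), array([-0.004,  0.   ,  0.004,  0.008,  0.012,  0.016,  0.02 ,  0.024,
        0.028,  0.032,  0.036,  0.04 ,  0.044,  0.048,  0.052,  0.056,
        0.06 ,  0.064,  0.068,  0.072,  0.076,  0.08 ,  0.084,  0.088,
        0.092,  0.096]))
drum centre [0.5136 0.0983] resid 0.003104788287681029
knob top 866 [0.4734 0.1294 0.0862] [0.4731 0.1293 0.0865] [0.4629 0.1182 0.08  ] [0.4861 0.1414 0.089 ]
t 8.9333 p [0.4465 0.0972 0.1984] o [ 3.1415 -0.0002 -3.0471] F [-0.56 -0.58  0.54] g 0.648 q [ 0.211  0.107  1.996  0.     1.039 -1.454]
```

View pics/w9.png

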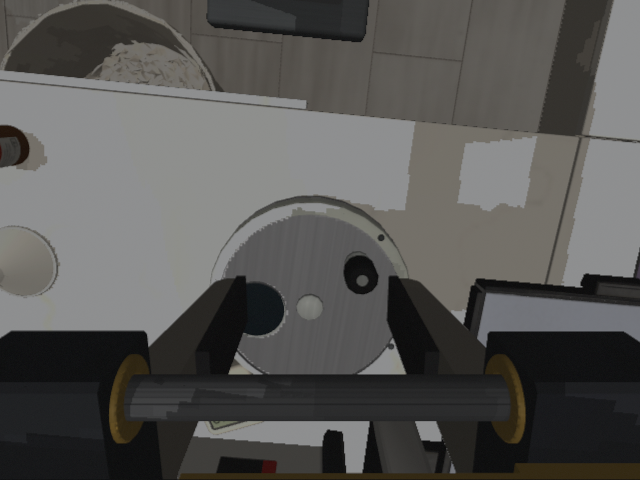

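Request:
{"op": "drive_tool", "data": {"moves": [{"gripper": 1, "dp": [-0.025, -0.013, 0], "rot": [0, 0, 0]}, {"gripper": 1, "dp": [-0.052, -0.027, 0], "rot": [0, 0, 0]}, {"gripper": 1, "dp": [-0.052, -0.027, 0], "rot": [0, 0, 0]}, {"gripper": 1, "dp": [-0.052, -0.027, 0], "rot": [0, 0, 0]}, {"gripper": 1, "dp": [-0.052, -0.027, 0], "rot": [0, 0, 0]}]}}

```text
clock: 9.35
tool_pos: [0.4998, 0.0751, 0.1979]
orientation: [3.141, -0.002, -3.048]
wrist_force: [0.2, 0.5, -0.0]
grip_width: 0.986
```

```bash
python3 look2.py w10; python3 - <<'E'
from h import *
im=cv2.imread('pics/w10.png');g=cv2.cvtColor(im,cv2.COLOR_BGR2GRAY)
n,l,s,c=cv2.connectedComponentsWithStats((g<70).astype(np.uint8))
for i in range(1,n):
    if s[i,4]>300: print(s[i],c[i],px2w('wrist',*c[i],z=.0405),px2w('wrist',*c[i],z=.0465))
E
```

```text
t 9.35 p [0.4998 0.0751 0.1979] o [ 3.1414 -0.0018 -3.0476] F [ 0.17  0.47 -0.03] g 0.986 q [ 0.146  0.186  1.901  0.     1.056 -1.519]
shutter_axis [342.3 242.9] 0.6 [0.5139 0.0961 0.0465]
window [284.8 250.9] 0.96 [0.5247 0.0523 0.0465]
knob [400.5 203.5] 0.74 [0.4753 0.1308 0.074 ]
heights (array([16159,  5529,    85,    96,   214,   884,     4,     2,     6,
          43,  4926, 26408,   242,   434,   204,     0,     0,    27,
          41,    42,    38,    82,   846,    50,     0]), array([-0.004,  0.   ,  0.004,  0.008,  0.012,  0.016,  0.02 ,  0.024,
        0.028,  0.032,  0.036,  0.04 ,  0.044,  0.048,  0.052,  0.056,
        0.06 ,  0.064,  0.068,  0.072,  0.076,  0.08 ,  0.084,  0.088,
        0.092,  0.096]))
drum centre [0.5142 0.096 ] resid 0.0014224635387797488
knob top 978 [0.4743 0.129  0.0863] [0.4741 0.1289 0.0866] [0.4633 0.1182 0.08  ] [0.4863 0.1412 0.0889]
t 9.55 p [0.4996 0.0752 0.1985] o [ 3.1416 -0.0005 -3.0468] F [-1.35  0.41  0.07] g 1.001 q [ 0.146  0.184  1.902  0.     1.056 -1.519]
[  41    0  162   17 1318] [142.50986343   5.26479514] [ 0.35984135 -0.05958289  0.0405    ] [ 0.36114242 -0.05724734  0.0465    ]
[ 221    0  158   19 1839] [316.46982055   6.21207178] [0.34900004 0.06030282 0.0405    ] [0.35049935 0.06044622 0.0465    ]
[ 575    0   65   73 3470] [607.08357349  34.08097983] [0.34728087 0.26534391 0.0405    ] [0.34881162 0.26173806 0.0465    ]
[   0   52   51   49 2043] [22.58932942 78.06020558] [ 0.41571727 -0.14566083  0.0405    ] [ 0.41599664 -0.14175132  0.0465    ]
[ 381  185   40   38 1052] [399.90209125 203.22813688] [0.48017235 0.13747231 0.0405    ] [0.47927313 0.13620464 0.0465    ]
[    0   213   640   267 93744] [319.87312255 395.5796851 ] [0.65423649 0.09229492 0.0405    ] [0.65015445 0.09185333 0.0465    ]
[ 257  219   59   58 2749] [286.37286286 247.75809385] [0.52403868 0.05298825 0.0405    ] [0.52233735 0.0532654  0.0465    ]
```

View pics/w10.png

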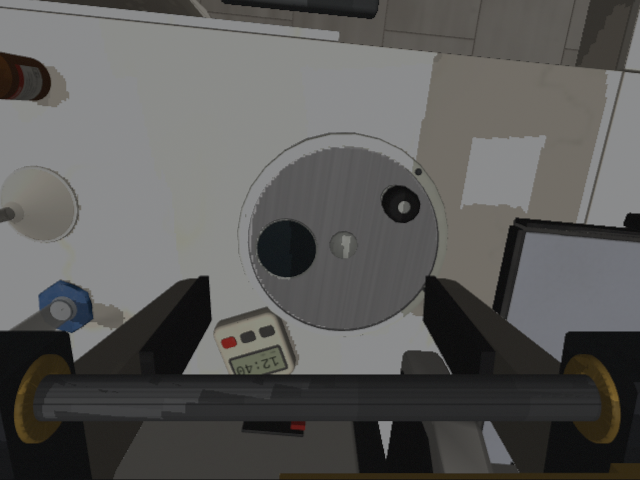

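Request:
{"op": "drive_tool", "data": {"moves": [{"gripper": 1, "dp": [0.012, -0.036, 0], "rot": [0, 0, 0.12]}, {"gripper": 1, "dp": [0.024, -0.075, 0], "rot": [0, 0, 0.24]}, {"gripper": 1, "dp": [0.036, -0.113, 0], "rot": [0, 0, 0.36]}, {"gripper": 1, "dp": [0.049, -0.151, 0], "rot": [0, 0, 0.48]}, {"gripper": 1, "dp": [0.061, -0.189, 0], "rot": [0, 0, 0.6]}, {"gripper": 1, "dp": [0.073, -0.227, 0], "rot": [0, 0, 0.72]}, {"gripper": 1, "dp": [0.085, -0.265, 0], "rot": [0, 0, 0.84]}, {"gripper": 1, "dp": [0.097, -0.302, 0], "rot": [0, 0, 0.96]}]}}

```text
clock: 10.22
tool_pos: [0.4313, -0.2364, 0.199]
orientation: [3.141, 0.001, 2.27]
wrist_force: [1.4, -0.6, -0.1]
grip_width: 1.006
```

Request:
{"op": "drive_tool", "data": {"moves": [{"gripper": 1, "dp": [0.008, -0.004, 0], "rot": [0, 0, 0.12]}, {"gripper": 1, "dp": [0.018, -0.008, 0], "rot": [0, 0, 0.24]}, {"gripper": 1, "dp": [0.018, -0.008, 0], "rot": [0, 0, 0.36]}, {"gripper": 1, "dp": [0.018, -0.008, 0], "rot": [0, 0, 0.48]}, {"gripper": 1, "dp": [0.018, -0.008, 0], "rot": [0, 0, 0.6]}, {"gripper": 1, "dp": [0.018, -0.008, 0], "rot": [0, 0, 0.7]}, {"gripper": 1, "dp": [0.018, -0.008, 0], "rot": [0, 0, 0.7]}, {"gripper": 1, "dp": [0.018, -0.008, 0], "rot": [0, 0, 0.7]}]}}

```text
clock: 10.88
tool_pos: [0.4143, -0.2261, 0.1987]
orientation: [3.141, 0.0, 1.579]
wrist_force: [0.1, 0.5, 0.2]
grip_width: 0.999
```

```bash
python3 look.py w11 jar_center,dropper,funnel1,jar_small
```

```text
t 10.8833 p [ 0.4143 -0.2261  0.1987] o [3.1415 0.     1.5793] F [0.14 0.46 0.23] g 0.999 q [-0.503  0.131  1.967  0.     1.044 -0.511]
[[0.9999581730163494, 0.008991519323518106, 0.0016747531333142617, 0.41434150865881353], [0.009125809032904829, -0.9686561013081786, -0.24823794433553634, -0.15694414120007177], [-0.0006097764325535442, 0.24824284476836928, -0.9686976402335291, 0.368773368704278]]
jar_center [333.3 262.1] 0.72 [ 0.429  -0.2655  0.024 ]
dropper [314.2 139.7] 0.84 [ 0.4121 -0.166   0.    ]
funnel1 [438.8 139. ] 0.9 [ 0.5163 -0.1647  0.    ]
jar_small [488.3 250.4] 0.94 [ 0.568  -0.2612  0.    ]
t 11.1333 p [ 0.4144 -0.2264  0.1986] o [3.1416 0.     1.5774] F [-0.08  0.41  0.04] g 1.001 q [-0.503  0.131  1.966 -0.     1.044 -0.51 ]
```

View pics/w11.png

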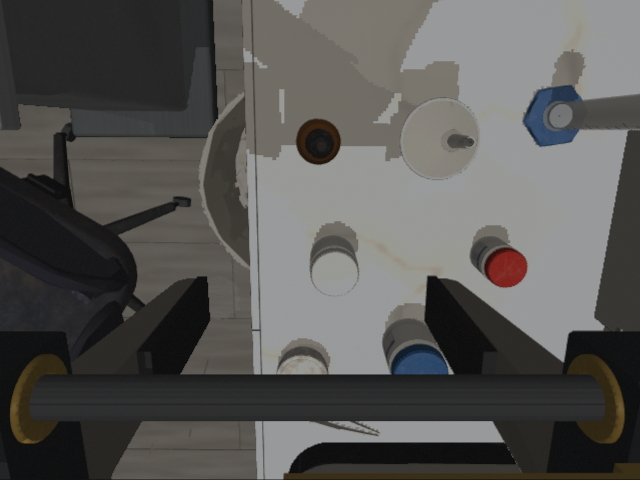

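```bash
python3 - <<'E'
from h import *
d=np.load('w11.npy');c=camera_info('wrist');T=np.array(c['extrinsics']);v,u=np.mgrid[:480,:640]
P=np.stack([(u-c['cx'])/c['fx']*d,(v-c['cy'])/c['fy']*d,d],-1)@T[:3,:3].T+T[:3,3]
k=(P[...,2]>.043)&(P[...,2]<.055)&(np.hypot(P[...,0]-.428,P[...,1]+.267)<.04)
print(k.sum(),P[k].mean(0),P[k].min(0),P[k].max(0))
r,ce=None,None
pts=np.argwhere(k)[:,::-1].astype(np.float32);(cx,cy),R=cv2.minEnclosingCircle(pts);print(cx,cy,R,px2w('wrist',cx,cy,z=.048))
E
```

```text
1774 [ 0.42851829 -0.26670919  0.04709274] [ 0.40970755 -0.28650716  0.04301088] [ 0.44783187 -0.24849604  0.04948098]
333.91424560546875 272.3203125 24.37816047668457 [ 0.42857851 -0.26643682  0.048     ]
```

Request:
{"op": "drive_tool", "data": {"moves": [{"gripper": 0.6, "dp": [-0.02, 0.007, 0.02], "rot": [0, 0, 0]}, {"gripper": 0.6, "dp": [-0.04, 0.014, 0.045], "rot": [0, 0, 0]}, {"gripper": 0.6, "dp": [-0.04, 0.014, 0.08], "rot": [0, 0, 0]}, {"gripper": 0.6, "dp": [-0.04, 0.014, 0.11], "rot": [0, 0, 0]}, {"gripper": 0.6, "dp": [-0.04, 0.014, 0.13], "rot": [0, 0, 0]}, {"gripper": 0.6, "dp": [-0.04, 0.014, 0.13], "rot": [0, 0, 0]}, {"gripper": 0.6, "dp": [-0.04, 0.014, 0.13], "rot": [0, 0, 0]}]}}

```text
clock: 11.72
tool_pos: [0.4281, -0.266, 0.068]
orientation: [-3.14, -0.001, 1.576]
wrist_force: [1.2, -0.9, 0.6]
grip_width: 0.798
```

```bash
python3 look.py w12 jar_center
```

```text
t 11.7167 p [ 0.4281 -0.266   0.068 ] o [-3.1395 -0.0013  1.5764] F [ 1.15 -0.86  0.61] g 0.798 q [-0.559  0.368  2.008 -0.     0.769 -0.565]
[[0.9999833213698639, 0.005726369333903815, 0.0007521145819728786, 0.4292201783572366], [0.005733855096538358, -0.9686908994014162, -0.2482036750787644, -0.19732224373157153], [-0.0006927393626690411, 0.24820384789749872, -0.96870757713618, 0.2392647874527006]]
jar_center [319.3 265.7] 0.91 [ 0.4314 -0.2677  0.024 ]
t 11.8167 p [ 0.4295 -0.2668  0.0699] o [3.1402 0.0009 1.5762] F [ 0.27 -0.19  0.03] g 0.801 q [-0.559  0.365  2.006  0.     0.769 -0.564]
```

View pics/w12.png

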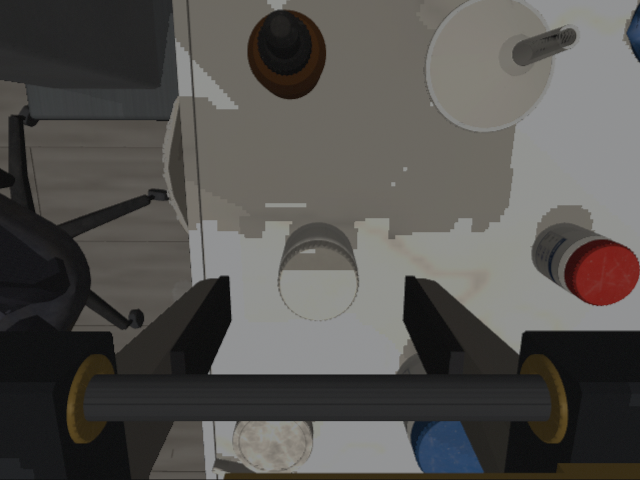

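Request:
{"op": "drive_tool", "data": {"moves": [{"gripper": 0.6, "dp": [0, 0, 0.03], "rot": [0, 0, 0]}, {"gripper": 0.6, "dp": [0, 0, 0.05], "rot": [0, 0, 0]}, {"gripper": 0.6, "dp": [0, 0, 0.061], "rot": [0, 0, 0]}, {"gripper": 0.6, "dp": [0, 0, 0.061], "rot": [0, 0, 0]}, {"gripper": -1, "dp": [0, 0, 0.061], "rot": [0, 0, 0]}, {"gripper": -1, "dp": [0, 0, 0.061], "rot": [0, 0, 0]}, {"gripper": -1, "dp": [0, 0, 0.061], "rot": [0, 0, 0]}, {"gripper": -1, "dp": [0, 0, 0.061], "rot": [0, 0, 0]}]}}

```text
clock: 12.48
tool_pos: [0.4294, -0.2668, 0.0086]
orientation: [3.14, 0.001, 1.576]
wrist_force: [0.0, 0.1, 0.2]
grip_width: 0.528
```

Request:
{"op": "drive_tool", "data": {"moves": [{"gripper": -1, "dp": [0, 0, 0], "rot": [0, 0, 0]}, {"gripper": -1, "dp": [0, 0, 0], "rot": [0, 0, 0]}, {"gripper": -1, "dp": [0, 0, 0], "rot": [0, 0, 0]}]}}

```text
clock: 12.73
tool_pos: [0.4289, -0.2666, 0.0082]
orientation: [3.141, 0.0, 1.576]
wrist_force: [-1.4, 0.2, 6.8]
grip_width: 0.418
```

```bash
python3 look.py w13 jar_center
```

```text
t 12.7333 p [ 0.4289 -0.2666  0.0082] o [3.1411 0.0004 1.5759] F [-1.44  0.24  6.77] g 0.418 q [-0.559  0.472  2.034 -0.     0.635 -0.564]
[[0.9999864534638586, 0.005088239678222912, 0.0010966794196711625, 0.4290939718387161], [0.005201138065612566, -0.9685965368046303, -0.24858338048408943, -0.1973109288462886], [-0.00020261193204753223, 0.24858571702141719, -0.9686098803137161, 0.17823152105622778]]
jar_center [317.3 315.1] 0.81 [ 0.4296 -0.2675  0.024 ]
t 12.8333 p [ 0.4289 -0.2666  0.0082] o [3.1411 0.0004 1.5757] F [-1.25 -0.4   7.04] g 0.423 q [-0.559  0.472  2.034 -0.     0.635 -0.564]
```

View pics/w13.png

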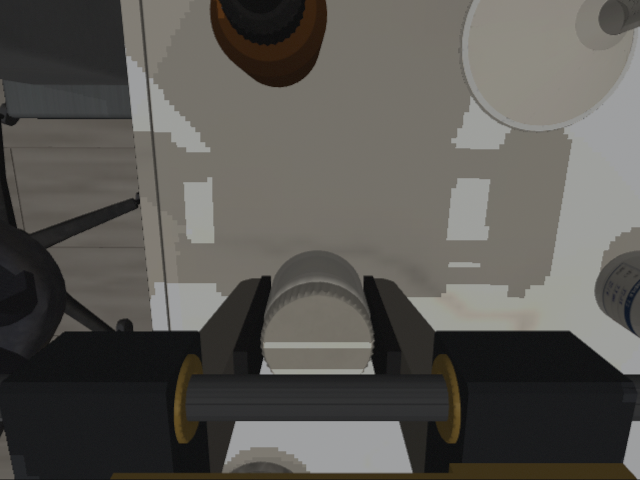

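Request:
{"op": "drive_tool", "data": {"moves": [{"gripper": -1, "dp": [0, 0, -0.008], "rot": [0, 0, 0]}, {"gripper": -1, "dp": [0, 0, -0.025], "rot": [0, 0, 0]}, {"gripper": -1, "dp": [0, 0, -0.055], "rot": [0, 0, 0]}, {"gripper": -1, "dp": [0, 0, -0.09], "rot": [0, 0, 0]}, {"gripper": -1, "dp": [0, 0, -0.125], "rot": [0, 0, 0]}, {"gripper": -1, "dp": [0, 0, -0.155], "rot": [0, 0, 0]}, {"gripper": -1, "dp": [0, 0, -0.18], "rot": [0, 0, 0]}, {"gripper": -1, "dp": [0, 0, -0.19], "rot": [0, 0, 0]}]}}

```text
clock: 13.5
tool_pos: [0.4299, -0.2671, 0.2016]
orientation: [3.137, 0.003, 1.576]
wrist_force: [1.2, 0.2, -1.1]
grip_width: 0.425
```

```bash
python3 look.py w14 jar_center
```

```text
t 13.5 p [ 0.4299 -0.2671  0.2016] o [3.1372 0.0027 1.5758] F [ 1.2   0.24 -1.07] g 0.425 q [-0.559  0.179  1.901  0.     1.056 -0.564]
[[0.9999780046738604, 0.003981721101973676, 0.005304344026332046, 0.4296471524498191], [0.005186143687957198, -0.9679464798260805, -0.25110299899831146, -0.19758542619157576], [0.004134499018194147, 0.2511249849962449, -0.9679458393053317, 0.3714600662505363]]
jar_center [317. 311.] 0.83 [ 0.4311 -0.3512  0.024 ]
t 13.6 p [ 0.4295 -0.2669  0.1993] o [3.1385 0.0019 1.5758] F [ 0.15 -0.3  -1.74] g 0.421 q [-0.559  0.182  1.903  0.     1.053 -0.564]
```

View pics/w14.png

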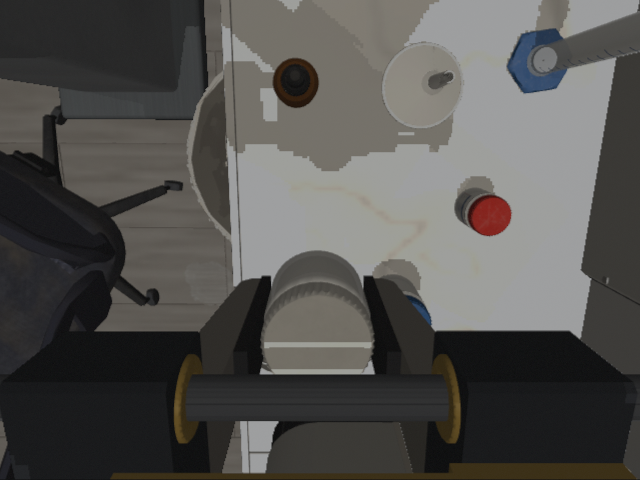

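Request:
{"op": "drive_tool", "data": {"moves": [{"gripper": -1, "dp": [0.016, 0.005, 0], "rot": [0, 0, 0]}, {"gripper": -1, "dp": [0.045, 0.014, 0], "rot": [0, 0, 0]}, {"gripper": -1, "dp": [0.08, 0.024, 0], "rot": [0, 0, 0]}, {"gripper": -1, "dp": [0.115, 0.035, 0], "rot": [0, 0, 0]}, {"gripper": -1, "dp": [0.15, 0.045, 0], "rot": [0, 0, 0]}, {"gripper": -1, "dp": [0.185, 0.056, 0], "rot": [0, 0, 0]}, {"gripper": -1, "dp": [0.22, 0.067, 0], "rot": [0, 0, 0]}, {"gripper": -1, "dp": [0.25, 0.076, 0], "rot": [0, 0, 0]}]}}

```text
clock: 14.27
tool_pos: [0.5025, -0.0137, 0.1953]
orientation: [-3.138, -0.0, 1.576]
wrist_force: [0.6, 0.2, -0.8]
grip_width: 0.424
```

Request:
{"op": "drive_tool", "data": {"moves": [{"gripper": -1, "dp": [0.025, 0.007, 0], "rot": [0, 0, 0]}, {"gripper": -1, "dp": [0.045, 0.014, 0], "rot": [0, 0, 0]}, {"gripper": -1, "dp": [0.06, 0.018, 0], "rot": [0, 0, 0]}, {"gripper": -1, "dp": [0.069, 0.02, 0], "rot": [0, 0, 0]}, {"gripper": -1, "dp": [0.069, 0.02, 0.02], "rot": [0, 0, 0]}, {"gripper": -1, "dp": [0.069, 0.02, 0.04], "rot": [0, 0, 0]}, {"gripper": -1, "dp": [0.069, 0.02, 0.05], "rot": [0, 0, 0]}, {"gripper": -1, "dp": [0.069, 0.02, 0.05], "rot": [0, 0, 0]}]}}

```text
clock: 14.93
tool_pos: [0.5205, 0.0526, 0.1443]
orientation: [-3.136, 0.001, 1.576]
wrist_force: [-1.1, 0.5, -1.9]
grip_width: 0.422
```

```bash
python3 look.py w15 knob,shutter_axis;  python3 - <<'E'
from h import *
for c in ['scene','side']:
    im,d=snapshot(c);save(c+'1',im[130:330,150:450]);
    for n,z in [('jar_center',.166),('window',.0465),('shutter_axis',.0465),('knob',.074)]:
        for r in pinpoint(n,c)[:1]: print(c,n,np.round(r['uv'],1),round(r['score'],2),px2w(c,*r['uv'],z=z))
st()
E
```

```text
t 14.9333 p [0.5205 0.0526 0.1443] o [-3.1355  0.0007  1.5756] F [-1.11  0.49 -1.86] g 0.422 q [ 0.098  0.282  1.912 -0.     0.954  0.093]
[[0.9999774911523234, 0.005804732084070157, -0.003364858709663803, 0.5225435682874207], [0.004785896436351635, -0.9685870909136061, -0.24862852312399164, 0.12192011595678401], [-0.004702380674121395, 0.24860682291712932, -0.9685930699809108, 0.3159299199866193]]
knob [233.3 113.7] 0.95 [0.4771 0.1296 0.074 ]
knob [416.5 450.4] 0.3 [ 0.5902 -0.086   0.074 ]
shutter_axis [308.7 169.2] 0.59 [0.5184 0.0974 0.0465]
t 15.0833 p [0.5232 0.0528 0.1478] o [-3.1415  0.      1.5753] F [-0.94 -0.1  -0.43] g 0.421 q [ 0.098  0.278  1.908 -0.     0.956  0.093]
scene jar_center [272.1 167.5] 0.6 [0.52956453 0.0530792  0.166     ]
scene window [276.5 224. ] 0.88 [0.52546388 0.04416079 0.0465    ]
scene shutter_axis [254.6 213.7] 0.91 [0.52342308 0.11241986 0.0465    ]
scene knob [232.1 204.3] 0.55 [0.4853835  0.13628294 0.074     ]
side jar_center [282.5 178.8] 0.96 [0.50485435 0.03311204 0.166     ]
side window [289.7 228.3] 0.69 [0.52693338 0.05240042 0.0465    ]
side shutter_axis [271.4 222.3] 0.75 [0.50911052 0.10154674 0.0465    ]
t 15.5833 p [0.5231 0.0531 0.1478] o [ 3.1413 -0.      1.5758] F [ 0.11  0.67 -1.27] g 0.422 q [ 0.098  0.278  1.908 -0.     0.955  0.093]
```

View pics/w15.png

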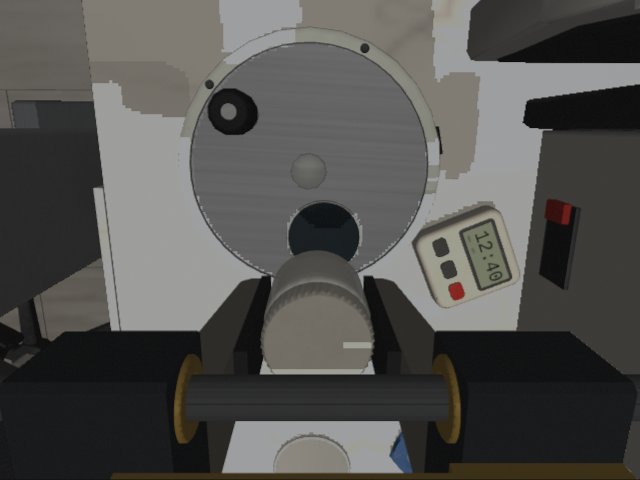

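View pics/scene1.png

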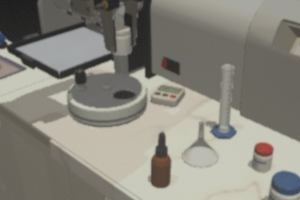

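```bash
python3 - <<'E'
from h import *
from scipy.optimize import least_squares
np.set_printoptions(suppress=True,precision=4)
st();im,d=snapshot('wrist');save('w16',im)
for n,z in [('knob',.074),('shutter_axis',.0465),('window',.0465)]:
    for r in pinpoint(n,'wrist')[:1]: print(n,r['uv'],r['score'],px2w('wrist',*r['uv'],z=z))
g=cv2.cvtColor(im,cv2.COLOR_RGB2GRAY)
# opening: dark top arc; rays from inside
c0=np.array([323,235.])
pts=[]
for a in np.radians(np.arange(185,356,5)):
    for r in np.arange(10,60,.5):
        p=c0+r*np.array([np.cos(a),np.sin(a)])
        if g[int(round(p[1])),int(round(p[0]))]>85: pts.append(p);break
Q=np.array([px2w('wrist',*p,z=.0465)[:2] for p in pts])
f=least_squares(lambda p:np.hypot(Q[:,0]-p[0],Q[:,1]-p[1])-.025,[.524,.052],loss='soft_l1',f_scale=.0005);print('open',f.x,len(Q),np.median(abs(f.fun)))
# disc edge via gray: drum depth mask
ci=camera_info('wrist');T=np.array(ci['extrinsics']);v,u=np.mgrid[:480,:640]
P=np.stack([(u-ci['cx'])/ci['fx']*d,(v-ci['cy'])/ci['fy']*d,d],-1)@T[:3,:3].T+T[:3,3]
k=(P[...,2]>.08)&(P[...,2]<.095)&(np.hypot(P[...,0]-.475,P[...,1]-.13)<.035)
print('knob',np.median(P[k],0),P[k].min(0),P[k].max(0))
m=((P[...,2]>.032)&(P[...,2]<.056)&(v<260)&(u<440)).astype(np.uint8)
cs,_=cv2.findContours(m,cv2.RETR_EXTERNAL,cv2.CHAIN_APPROX_NONE);c=max(cs,key=cv2.contourArea)[:,0]
Q=np.array([px2w('wrist',a,b,z=.04) for a,b in c if b<240])
f=least_squares(lambda p:np.hypot(Q[:,0]-p[0],Q[:,1]-p[1])-.084,[.51,.1],loss='soft_l1',f_scale=.001);print('drum',f.x,np.median(abs(f.fun)))
E
```

```text
t 15.5833 p [0.5231 0.0531 0.1478] o [ 3.1413 -0.      1.5758] F [ 0.11  0.67 -1.27] g 0.422 q [ 0.098  0.278  1.908 -0.     0.955  0.093]
knob [228.3, 113.2] 0.82 [0.4749 0.1303 0.074 ]
shutter_axis [302.5, 167.3] 0.95 [0.5143 0.0989 0.0465]
window [316.8, 239.2] 0.75 [0.5235 0.0526 0.0465]
open [0.5243 0.0525] 35 0.0011120802838233065
knob [0.4759 0.1304 0.0865] [0.4636 0.1188 0.0801] [0.4867 0.1415 0.0894]
drum [0.5147 0.095 ] 0.0008176374140134723
```

Request:
{"op": "drive_tool", "data": {"moves": [{"gripper": -1, "dp": [-0.0006, 0.0012, 0.02], "rot": [0, 0, 0]}, {"gripper": -1, "dp": [-0.0006, 0.0012, 0.04], "rot": [0, 0, 0]}, {"gripper": -1, "dp": [-0.0006, 0.0012, 0.055], "rot": [0, 0, 0]}, {"gripper": -1, "dp": [-0.0006, 0.0012, 0.065], "rot": [0, 0, 0]}, {"gripper": -1, "dp": [-0.0006, 0.0012, 0.073], "rot": [0, 0, 0]}, {"gripper": -1, "dp": [-0.0006, 0.0012, 0.079], "rot": [0, 0, 0]}, {"gripper": -1, "dp": [-0.0006, 0.0012, 0.082], "rot": [0, 0, 0]}, {"gripper": -1, "dp": [-0.0006, 0.0012, 0.083], "rot": [0, 0, 0]}]}}

```text
clock: 16.45
tool_pos: [0.5243, 0.0525, 0.0644]
orientation: [-3.142, 0.0, 1.576]
wrist_force: [0.1, -0.7, -1.0]
grip_width: 0.419
```

Request:
{"op": "drive_tool", "data": {"moves": [{"gripper": -1, "dp": [0, 0, 0], "rot": [0, 0, 0]}, {"gripper": -1, "dp": [0, 0, 0], "rot": [0, 0, 0]}, {"gripper": -1, "dp": [0, 0, 0], "rot": [0, 0, 0]}, {"gripper": -1, "dp": [0, 0, 0], "rot": [0, 0, 0]}]}}

```text
clock: 16.78
tool_pos: [0.5246, 0.0525, 0.0651]
orientation: [3.141, -0.0, 1.576]
wrist_force: [-0.6, -0.1, -1.7]
grip_width: 0.418
```

```bash
python3 - <<'E'
from h import *
np.set_printoptions(suppress=True,precision=4)
st()
im,d=snapshot('wrist');save('w17',im)
for n,z in [('knob',.074),('shutter_axis',.0465),('jar_center',.0805)]:
    for r in pinpoint(n,'wrist')[:1]: print(n,r['uv'],r['score'],px2w('wrist',*r['uv'],z=z))
for c in ['scene','side']:
    im,d=snapshot(c);save(c+'2',cv2.resize(im[150:300,180:400],None,fx=3,fy=3));
    for r in pinpoint('jar_center',c)[:1]: print(c,np.round(r['uv'],1),round(r['score'],2),px2w(c,*r['uv'],z=.0805))
    for r in pinpoint('window',c)[:1]: print(c,'win',np.round(r['uv'],1),round(r['score'],2),px2w(c,*r['uv'],z=.0465))
    for n in ['dropper','cylinder','funnel1','jar_wide','jar_small']:
        for r in pinpoint(n,c)[:1]: print(n,px2w(c,*r['uv'],z=0)[:2])
st()
E
```

```text
t 16.7833 p [0.5246 0.0525 0.0651] o [ 3.1407 -0.0001  1.5758] F [-0.55 -0.13 -1.69] g 0.418 q [ 0.097  0.4    1.962 -0.     0.778  0.092]
knob [179.4, 105.1] 0.55 [0.4753 0.1297 0.074 ]
shutter_axis [292.5, 188.7] 0.96 [0.514  0.0961 0.0465]
jar_center [318.5, 311.3] 0.73 [0.5255 0.0532 0.0805]
scene [274.7 204.1] 0.86 [0.5393 0.063  0.0805]
scene win [275.1 223.1] 0.75 [0.526  0.0492 0.0465]
dropper [ 0.4179 -0.1667]
cylinder [ 0.6204 -0.141 ]
funnel1 [ 0.521  -0.1592]
jar_wide [ 0.4941 -0.3554]
side [286.  217.8] 0.9 [0.5104 0.0358 0.0805]
side win [288.3 229.3] 0.6 [0.522  0.0496 0.0465]
dropper [ 0.4076 -0.1676]
cylinder [ 0.6034 -0.1417]
funnel1 [ 0.5097 -0.1604]
jar_wide [ 0.4943 -0.3553]
jar_small [ 0.5666 -0.2669]
t 17.7833 p [0.5242 0.0525 0.0646] o [-3.1415  0.      1.5758] F [ 0.78  0.13 -1.  ] g 0.417 q [0.097 0.401 1.963 0.    0.778 0.092]
```

View pics/w17.png

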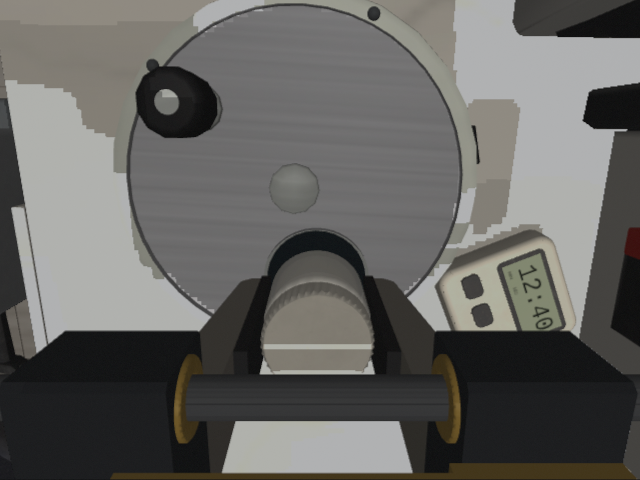

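View pics/side2.png

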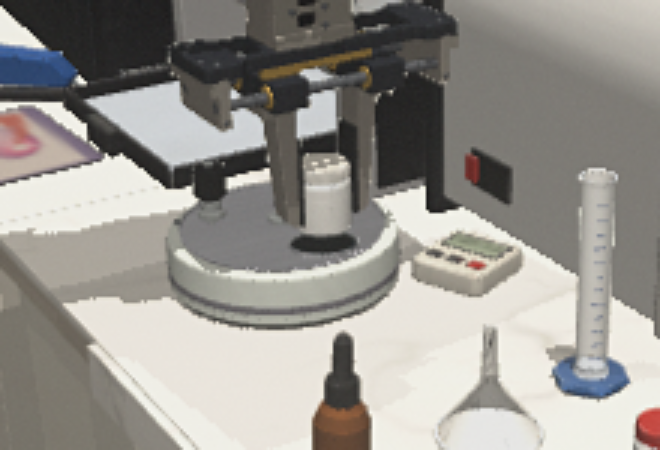

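View pics/scene2.png

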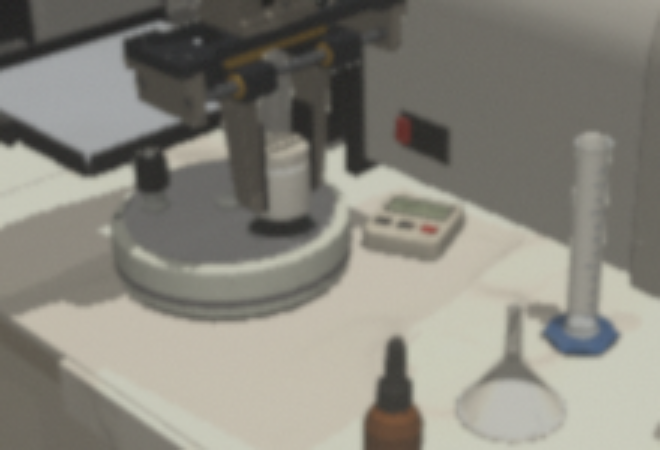

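```bash
python3 - <<'E'
from h import *
np.set_printoptions(suppress=True,precision=4)
for cam in ['wrist','side','scene']:
    ci=camera_info(cam);im,d=snapshot(cam)
    T=np.array(ci['extrinsics']);v,u=np.mgrid[:480,:640]
    P=np.stack([(u-ci['cx'])/ci['fx']*d,(v-ci['cy'])/ci['fy']*d,d],-1)@T[:3,:3].T+T[:3,3]
    rr=np.hypot(P[...,0]-.5244,P[...,1]-.0525)
    t=trace('jar_center',cam)[0]['mask']
    q=P[t&(rr<.028)&(d>0)]
    print(cam,t.sum(),len(q),'z',np.percentile(q[:,2],[1,5,50,95,99]))
    top=q[q[:,2]>np.percentile(q[:,2],95)-.002];print(' top',len(top),top.mean(0),top.min(0),top.max(0))
st()
E
```

```text
wrist 11585 11545 z [0.0607 0.069  0.1034 0.1046 0.1051]
 top 7502 [0.5247 0.0547 0.1038] [0.5057 0.0401 0.1026] [0.5435 0.0712 0.1058]
side 401 400 z [0.0577 0.0605 0.0867 0.1042 0.1047]
 top 87 [0.522  0.0484 0.1037] [0.5047 0.0321 0.1023] [0.5386 0.0679 0.105 ]
scene 404 403 z [0.0591 0.0616 0.0894 0.1048 0.106 ]
 top 108 [0.5263 0.0475 0.1044] [0.5057 0.0317 0.1029] [0.5429 0.069  0.1165]
t 18.0833 p [0.5242 0.0525 0.0646] o [-3.1416 -0.      1.5758] F [ 0.05 -0.63 -0.7 ] g 0.42 q [0.097 0.401 1.963 0.    0.778 0.092]
```

```bash
python3 -c "
from h import *
print(order.finish_job());st()"
```

```text
the job is handed in; nothing more can be done
None
the job is handed in; nothing more can be done
```

The shutter is open, and the ribbed-cap jar is held over the window about a centimetre above the disc. I handed the job in at about 18 s.

**Shutter:** I lifted the knob 11 mm and swung the disc counter-clockwise until the side force showed the stop. I then lowered the knob into the second hole. Its top measured 86.5 mm above the bench both before and after, so it is fully home. The opening showed the dark glass.

**Jar:** I gripped it by the body, carried it with its underside at about 0.19 m, well clear of everything in between, and lowered it over the window.

**Last checks:**

| | Measured |
|---|---|
| Window centre | (0.524, 0.0525) |
| Jar centre, from the edges of its cap in the wrist depth | about (0.5246, 0.052) |
| Cap top | about 104 mm above the bench |
| Underside, from the cap top | about 10 mm above the disc |
| Tool tilt | below 0.001 rad |
| Force on the tool | only the jar's weight |

**Disagreements:**
- **Jar position:** in the scene and side cameras the networks put the jar centre about 2 cm off, in opposite directions. Depth from both cameras gave a cap top of about 104 mm. I trusted the wrist view.
- **Other things:** the dropper, cylinder, funnel and other jars were found where they had been, within the networks' scatter of 1 to 2 cm. The small jar was not found again in the scene camera, only in the side one.

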